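# Torque the blue-handled wrench until it breaks over

## Task

Tighten the connector that has the blue-handled torque wrench on its nut: turn the handle clockwise, seen from above, until the nut is snug and the wrench's hinge breaks over, bending the handle by about 20 degrees, then stop so that the connector is not overtightened. Leave the wrench bent on the nut, and leave the red-handled wrench alone.

Things in the scene. Friction and masses are not known exactly. Their poses are not given: they have to be found in the camera images.
- blue_grip (a point): Point on the centreline of the blue wrench's level handle, 65 mm above the table. x points along the handle to its free end, z up. The blue sleeve, 22 mm wide and high, runs from 56 mm before to 40 mm past it, then a 6 mm cap. The break hinge (vertical axis) is 110 mm back along -x, the nut's axis 35 mm behind the hinge, in line while the wrench is straight.
- blue_nut (a joint): Turn of nut and whole wrench about the nut's vertical axis, rad, growing clockwise from above. Starts at 0 to 0.25, turns easily (0.4 N m of friction, stays where left), snug at a firm stop at 0.60. The nut is on a gold connector (top 100 mm above the table) on a grey block, 90 x 70 x 44 mm on a 130 x 100 mm foot, fixed to the table.
- blue_hinge (a joint): Bend of the handle at the break hinge, rad, growing clockwise from above; 0 = straight (start). It holds by friction of 1.0 N m, so it gives only once the nut is snug (about 9 N pushed at the grip point); then it bends under that same push to its end stop at 0.45, and stays bent where it is left.
- blue_connector (a joint): How far the connector's body has been forced round in its block, rad; 0 at the start. It gives only above 2.6 N m (about 18 N at the grip point), that is when the handle is still pushed after its hinge has reached the end stop, and does not come back.
- red_grip (a point): The same point on an identical wrench with a red handle, on a second such block. Which of the two is on the left varies; both handles start pointing roughly towards the robot.

How it is judged:
By the outcome, as a careful person would: the job done as asked, in the order asked, and still so for the second after the job is handed in, with the robot touching nothing.
It also fails if it takes over 40 s, if anything falls off the work surface, if the arm or the gripper's body presses on something with over 40 N, if the wrist force passes 120 N, or if a joint passes its speed limit or range.

## Robot

A 7-joint arm with a two-finger parallel gripper is mounted at the origin on the work surface. World frame = base frame: x ahead of the robot, y to its left, z up, the work surface at z = 0. Lengths are in m, angles in rad, forces in N, time in s.
With the tool pointing down it reaches from about 0.425 to 0.95 m from the base axis. Payload 4.7 kg.
Tool frame: the origin (TCP) lies between the finger pads; the fingertips stand bot.tips_ahead ahead of it and the grasp point (between the pads) lies 5 mm behind it (bot.tips_ahead is the distance from the TCP to the fingertips, in m); z points along the fingers, y is the line along which they close (so a half turn about z gives the same grasp; the last joint's range is limited). The gripper opens to 87 mm and grips with 3 to 60 N. Pads are 19 mm wide; open, the fingers measure 117 mm over their backs; the gripper's body (75 mm by 190 mm) begins 51 mm behind the grasp point.
Start: joints at [-1.217, 0.469, -0.049, 1.532, 0.024, 1.141, -0.082], TCP at [0.252, 0.626, 0.237] pointing down, gripper open.
Joint ranges: [-2.59, 2.59], [-0.33, 1.99], [-1.39, 1.29], [0.1, 2.45], [-1.04, 4.18], [0.21, 1.99], [-2.66, 2.66]. Speed limits (rad/s): [2.57, 2.57, 3.14, 3.14, 3.14, 3.14, 3.14].

## Interface

Orientations are given as a unit quaternion [x, y, z, w].
In Python, from bench import bot, eyes, close_job gives the robot as it stands.
- The arm moves only by the tool move_arm, never from a script. Its arguments are lists of equal length, an entry for each row: "offset": the shift along the tool's x, y, z each as a share of 0.2 m, from -1 to 1, a list of three; "twist": the turn about the tool's z as a share of 2 pi rad, from -1 to 1; "gripper": the opening, from -1 (shut) to 1 (fully open). A call has 1 to 10 rows; each row is the pose to reach, as a shift and turn from the pose commanded when the call began, along the tool's axes at that moment, turning the shorter way round; what a row does not reach only later rows make up. A row lasts 1/8 s, in which the tool goes at most 62.5 mm and 10.7 degrees, less where a joint would pass 70% of its speed; a pose out of reach is approached as far as the arm can. A call with a number of a shift or a turn outside -1 to 1 is refused whole. A call with a gripper value outside its range is refused whole. The fingers move at their own pace and stop on an object; "squeeze" is the grip in N (left out, the last holds). Time passes only in rows, so rows that repeat a pose let the fingers close. It gives the time, the measured TCP pose, the force, the opening and the grip force at its end, in the units of the state.
- bot.read_state(): the state, without advancing time (a new reading comes with each control period).
- eyes.capture(name): name is "scene" or "top"; returns (picture, depth): 420x560x3 uint8, red, green, blue; 420x560 float32, m along the optical axis (not along the pixel's ray), 0 where there is no reading.
- eyes.get_calibration(name): a dict with "fovy" (degrees; the focal length in pixels is half the picture's height over the tangent of half this angle, whatever the lens; pixels are square), "cx", "cy" (the principal point, pixels), "R" (3x3) and "t" (3): a world point X has camera coordinates R X + t. Camera axes: x right, y down, z forward; pixel columns grow to the right and rows downward; lengths in m; the calibration is good to about 2 mm. A picture is of the moment at which its call begins. get_calibration takes no time and is no camera call.
- close_job(): hands the job in; it is judged then, once.
The state is a dict: "time": time; "joint_pos": joint angles; "joint_vel": joint speeds; "joint_efforts": joint torques, N m; "position": TCP position; "orientation": TCP orientation; "force": force on the tool from outside, world axes, zero at the start; "moment": the same for the moment, N m; "grip_width": finger opening in m; "grasp_force": force on a finger pad.
Only numpy, scipy, OpenCV 4.12 (cv2) and the standard library are available. Lean on these libraries where they do the work, as an engineer would, in place of code of your own. Each camera call takes 0.05 s, during which the arm holds its last target. There are 200 camera calls.

## Working session

There is one attempt and no reset: what is moved stays moved. The work goes in short steps, Python scripts to look and compute and a tool call to move; the robot and the scene stay as the last step left them, time stands still between calls to the robot, and variables do not carry over. Pictures are saved under pics/ and viewed, at most 10 in all, crops included, and the job is handed in when it is done.

Besides the shell and the picture viewer there is one more tool, called after ">>>" as a command line: name --pt "numbers of a row" for each row, then --argument value for the rest. move_arm: Moves the arm, as the interface text tells. Shift numbers are shares of 0.2 m and turn numbers shares of 2 pi rad, none past 1 either way. Its arguments: {"type":"object","properties":{"offset":{"type":"array"},"twist":{"type":"array"},"gripper":{"type":"array"},"squeeze":{"type":"number"}},"required":["offset","twist","gripper"]}

```bash
mkdir -p pics; cat > h.py <<'E'
import numpy as np, cv2
from bench import bot, eyes
def ray(c,u,v,z):
    f=210/np.tan(np.radians(c["fovy"])/2); R=np.array(c["R"]);t=np.array(c["t"])
    d=R.T@np.array([(u-c["cx"])/f,(v-c["cy"])/f,1]); o=-R.T@t
    return o+d*(z-o[2])/d[2]
def handle(name,col,z=0.076):
    p,d=eyes.capture(name); c=eyes.get_calibration(name)
    h=cv2.cvtColor(p,cv2.COLOR_RGB2HSV)
    H=h[...,0].astype(int); m=(h[...,1]>110)&(h[...,2]>40)
    m&=(abs(H-112)<14) if col=="blue" else ((H<8)|(H>172))
    n,l,s,ce=cv2.connectedComponentsWithStats(m.astype(np.uint8))
    return p,d,c,l,s,ce
E
cat > /tmp/a.py <<'E'
from h import *
ps=[]
for n in("scene","top"):
    for col in("blue","red"):
        p,d,c,l,s,ce=handle(n,col)
        for i in range(1,len(s)):
            if s[i,4]>60:
                vs,us=np.where(l==i)
                P=np.array([ray(c,u,v,0.076)[:2] for u,v in zip(us,vs)])
                r=cv2.minAreaRect(P.astype(np.float32)*1000)
                print(n,col,s[i],ce[i].round(),r)
    cv2.imwrite(f"pics/{n}0.png",p[...,::-1]); print(n,{k:np.round(v,3) for k,v in c.items()})
s=bot.read_state();print(s,bot.tips_ahead)
E
PYTHONPATH=. python3 /tmp/a.py
```

```text
Traceback (most recent call last):
  File "h.py", line 1, in <module>
    import numpy as np, cv2
ModuleNotFoundError: No module named 'cv2'
```

```bash
cp /tmp/a.py a.py; python3 a.py
```

```text
scene blue [207 214  35  33 411] [224. 229.] ((529.7648315429688, -188.0374298095703), (100.3758316040039, 24.134769439697266), 13.134440422058105)
scene blue [ 440  229   87   67 3306] [482. 261.] ((852.3475952148438, 226.3560791015625), (154.05413818359375, 105.9297866821289), 85.78840637207031)
scene red [350 138  33  27 364] [365. 151.] ((481.67974853515625, 203.47384643554688), (97.2167739868164, 32.65396499633789), 9.938395500183105)
scene {'fovy': np.float64(43.541), 'cx': np.float64(282.943), 'cy': np.float64(216.44), 'R': array([[ 0.497,  0.868,  0.01 ],
       [ 0.677, -0.38 , -0.631],
       [-0.543,  0.32 , -0.776]]), 't': array([-0.223, -0.356,  1.499])}
top blue [  77   68   78   57 3746] [116.  96.] ((812.73876953125, 246.80320739746094), (143.16116333007812, 104.31939697265625), 85.86814880371094)
top blue [326 222  21  50 547] [336. 246.] ((525.0971069335938, -184.35565185546875), (93.68537139892578, 22.014022827148438), 13.109538078308105)
top red [119 243  18  51 626] [127. 268.] ((478.7115173339844, 207.382080078125), (93.31529998779297, 24.80950927734375), 10.031
[... 274 characters left out ...]
ray([-1.2169211 ,  0.46916348, -0.04864496,  1.53320426,  0.02408035,
        1.14099631, -0.08229503]), 'joint_vel': array([-0.0012934 , -0.0045502 ,  0.00129454, -0.00416856,  0.00015381,
        0.00020504, -0.00063988]), 'joint_efforts': array([ 5.62851183e-04, -5.07841051e+01, -8.06694827e-02, -2.36141109e+01,
       -6.13444531e-02,  3.59578023e-02,  1.39840977e-04]), 'position': array([0.25193051, 0.62586489, 0.23589432]), 'orientation': array([ 1.90190743e-01,  9.81746978e-01, -5.82056047e-04, -1.18804611e-04]), 'force': array([ 0.00857022, -0.11041586,  0.34193219]), 'moment': array([ 0.00684386, -0.03292639,  0.02826009]), 'grasp_force': 0.0, 'grip_width': 0.0868554235686464} 0.014
```

View pics/top0.png

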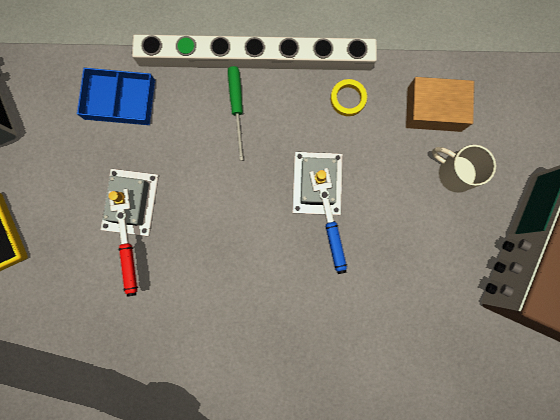

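View pics/scene0.png

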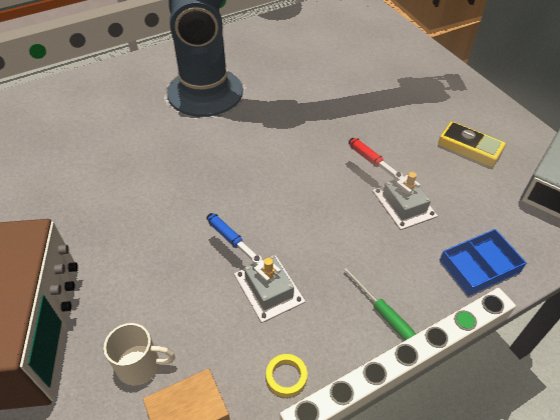

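The top view shows the blue wrench, with its handle centred at about (336,246) and its gold nut at about (321,176). The red wrench is to its left, with its handle at about (127,268). The scene view agrees: blue handle at (224,229), red at (365,151). The blue wrench is on the robot's right, and clockwise moves its handle towards +y.

```bash
cat >> h.py <<'E'
def off(P0,yaw0,P,yaw):
    "world target -> tool shares; yaw = angle of tool x seen from above, tool z down"
    c,s=np.cos(yaw0),np.sin(yaw0); d=(np.array(P)-P0)/0.2
    return np.round([c*d[0]+s*d[1], s*d[0]-c*d[1], -d[2], (yaw0-yaw)/(2*np.pi)],3)
def gold(n):
    p,d=eyes.capture(n); c=eyes.get_calibration(n)
    h=cv2.cvtColor(p,cv2.COLOR_RGB2HSV)
    m=((abs(h[...,0].astype(int)-20)<8)&(h[...,1]>130)&(h[...,2]>90)).astype(np.uint8)
    N,l,s,ce=cv2.connectedComponentsWithStats(m)
    for i in range(1,N):
        if 20<s[i,4]<400: print(n,"gold",s[i],ray(c,*ce[i],0.095).round(4))
E
python3 - <<'E'
from h import *
gold("top");gold("scene")
P=np.array([.252,.626,.237]);y=2*np.arctan2(.98175,.19019)
print(np.degrees(y))
Y=np.radians(193)
for Q,yn in [([.40,.52,.237],y),([.53,.34,.237],y),([.57,.15,.237],y),([.55,-.04,.237],y),([.531,-.238,.20],Y),([.531,-.238,.065],Y)]:
    print(Q,off(P,y,Q,yn)); P=np.array(Q); y=yn
E
```

```text
top gold [331  82  34  34  95] [ 0.7922 -0.1937  0.095 ]
top gold [336  84  27  24 111] [ 0.8223 -0.2089  0.095 ]
top gold [315 170  11  14 107] [ 0.6562 -0.153   0.095 ]
top gold [109 191  16  13 115] [0.6117 0.2294 0.095 ]
top gold [  0 203  25  67 391] [0.5255 0.4186 0.095 ]
top gold [545 245  15  39 195] [ 0.4995 -0.5877  0.095 ]
top gold [550 289  10  12  42] [ 0.441  -0.5859  0.095 ]
scene gold [409 172   7   6  27] [0.6097 0.2381 0.095 ]
scene gold [263 258  11  20 153] [ 0.6686 -0.1587  0.095 ]
scene gold [272 359  29  18 127] [ 0.8552 -0.2275  0.095 ]
scene gold [266 375  41  22 151] [ 0.893  -0.2509  0.095 ]
158.07231364057202
[0.4, 0.52, 0.237] [-0.884 -0.215 -0.     0.   ]
[0.53, 0.34, 0.237] [-0.939 -0.592 -0.     0.   ]
[0.57, 0.15, 0.237] [-0.54  -0.807 -0.     0.   ]
[0.55, -0.04, 0.237] [-0.262 -0.919 -0.     0.   ]
[0.531, -0.238, 0.2] [-0.282 -0.954  0.185 -0.097]
[0.531, -0.238, 0.065] [-0.     0.     0.675  0.   ]
```

>>> move_arm --pt "-0.3 -0.07 0" --pt "-0.6 -0.14 0" --pt "-0.884 -0.215 0" --pt "-0.884 -0.215 0" --pt "-0.884 -0.215 0" --twist '[0,0,0,0,0]' --gripper '[-1,-1,-1,-1,-1]' --squeeze 20

```text
time: 0.92
position: [0.3996, 0.5205, 0.2365]
orientation: [0.19, 0.982, 0.0, -0.0]
force: [-0.7, -0.2, -0.1]
grip_width: 0.0449
grasp_force: 0.0
```

>>> move_arm --pt "-0.3 -0.2 0" --pt "-0.6 -0.4 0" --pt "-0.939 -0.592 0" --pt "-0.939 -0.592 0" --pt "-0.939 -0.592 0" --twist '[0,0,0,0,0]' --gripper '[-1,-1,-1,-1,-1]'

```text
time: 1.55
position: [0.5312, 0.3386, 0.2366]
orientation: [0.192, 0.981, -0.0, 0.0]
force: [0.4, -0.8, 0.2]
grip_width: 0.0019
grasp_force: 0.0
```

>>> move_arm --pt "-0.18 -0.27 0" --pt "-0.36 -0.54 0" --pt "-0.54 -0.807 0" --pt "-0.54 -0.807 0" --pt "-0.54 -0.807 0" --twist '[0,0,0,0,0]' --gripper '[-1,-1,-1,-1,-1]'

```text
time: 2.17
position: [0.5692, 0.1529, 0.2366]
orientation: [0.189, 0.982, 0.001, -0.0]
force: [0.5, 0.8, -0.3]
grip_width: 0.0005
grasp_force: 0.0
```

>>> move_arm --pt "-0.09 -0.3 0" --pt "-0.18 -0.6 0" --pt "-0.262 -0.919 0" --pt "-0.262 -0.919 0" --pt "-0.262 -0.919 0" --twist '[0,0,0,0,0]' --gripper '[-1,-1,-1,-1,-1]'

```text
time: 2.8
position: [0.5503, -0.0365, 0.2365]
orientation: [0.188, 0.982, 0.001, -0.0]
force: [-0.2, 0.6, -0.4]
grip_width: 0.0006
grasp_force: 0.0
```

>>> move_arm --pt "-0.09 -0.3 0.06" --pt "-0.18 -0.6 0.12" --pt "-0.282 -0.954 0.185" --pt "-0.282 -0.954 0.185" --pt "-0.282 -0.954 0.185" --pt "-0.282 -0.954 0.185" --twist '[-0.025,-0.05,-0.075,-0.097,-0.097,-0.097]' --gripper '[-1,-1,-1,-1,-1,-1]'

```text
time: 3.55
position: [0.5325, -0.2343, 0.1995]
orientation: [-0.115, 0.993, 0.001, 0.0]
force: [0.6, 0.4, -1.3]
grip_width: 0.0006
grasp_force: 0.0
```

>>> move_arm --pt "0 0 0.2" --pt "0 0 0.4" --pt "0 0 0.6" --pt "0 0 0.675" --pt "0 0 0.675" --pt "0 0 0.675" --twist '[0,0,0,0,0,0]' --gripper '[-1,-1,-1,-1,-1,-1]'

```text
time: 4.3
position: [0.5323, -0.2379, 0.0661]
orientation: [-0.113, 0.994, -0.001, 0.001]
force: [0.3, 0.3, 0.1]
grip_width: 0.0
grasp_force: 0.0
```

```bash
cat >> h.py <<'E'
N0=np.array([.660,-.155]); T0=np.radians(193)
def pose(a,gap=.026,r=.145):
    t=T0-a; d=np.array([np.cos(t),np.sin(t)]); n=np.array([d[1],-d[0]])
    return [*(N0+r*d-gap*n),.065],t
E
python3 - <<'E'
from h import *
P=np.array([.531,-.238,.065]);y=T0
for a in np.arange(0,.251,.05): print(round(a,2),off(P,y,*pose(a)))
P,y=pose(.25); P=np.array(P)
for a in np.arange(.25,.5,.025): print(round(a,3),off(P,y,*pose(a)))
s=bot.read_state();print(s["position"],s["force"],s["time"])
p,_=eyes.capture("scene");cv2.imwrite("pics/s1.png",p[...,::-1])
E
```

```text
0.0 [ 0.003  0.129 -0.     0.   ]
0.05 [ 0.009  0.166 -0.     0.008]
0.1 [ 0.013  0.202 -0.     0.016]
0.15 [ 0.014  0.239 -0.     0.024]
0.2 [ 0.015  0.276 -0.     0.032]
0.25 [ 0.013  0.313 -0.     0.04 ]
0.25 [ 0.  0. -0.  0.]
0.275 [ 0.003  0.018 -0.     0.004]
0.3 [ 0.006  0.036 -0.     0.008]
0.325 [ 0.008  0.055 -0.     0.012]
0.35 [ 0.009  0.073 -0.     0.016]
0.375 [ 0.011  0.091 -0.     0.02 ]
0.4 [ 0.011  0.11  -0.     0.024]
0.425 [ 0.012  0.128 -0.     0.028]
0.45 [ 0.011  0.147 -0.     0.032]
0.475 [ 0.011  0.165 -0.     0.036]
[ 0.53234767 -0.23786173  0.06609632] [0.28689457 0.26362924 0.10960933] 4.3
```

View pics/s1.png

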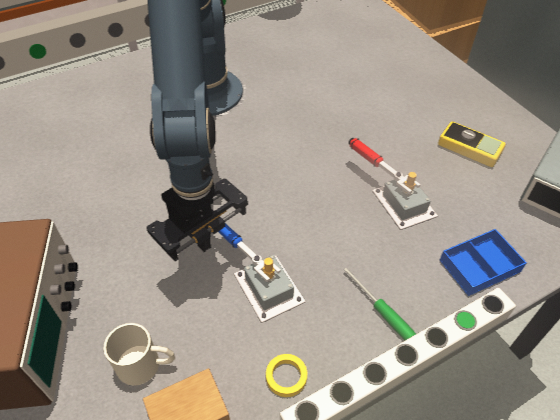

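The closed fingers are down beside the blue handle, on its −y side, at about (215,240), and nothing is being touched. I'll push in the easy range first.

>>> move_arm --pt "0.003 0.06 0" --pt "0.003 0.11 0" --pt "0.003 0.129 0" --pt "0.006 0.147 0" --pt "0.009 0.166 0" --pt "0.009 0.166 0" --twist '[0,0,0,0.004,0.008,0.008]' --gripper '[-1,-1,-1,-1,-1,-1]'

```text
time: 5.1
position: [0.5219, -0.2064, 0.0646]
orientation: [-0.088, 0.996, -0.0, 0.0]
force: [0.4, -0.9, 0.3]
grip_width: 0.0007
grasp_force: 0.6
```

>>> move_arm --pt "0.003 0.018 0" --pt "0.006 0.036 0" --pt "0.008 0.055 0" --pt "0.009 0.073 0" --pt "0.011 0.091 0" --pt "0.011 0.11 0" --pt "0.011 0.11 0" --twist '[0.004,0.008,0.012,0.016,0.02,0.024,0.024]' --gripper '[-1,-1,-1,-1,-1,-1,-1]'

```text
time: 5.98
position: [0.5154, -0.1839, 0.0644]
orientation: [-0.013, 1.0, 0.0, -0.0]
force: [0.3, -0.5, 0.5]
grip_width: 0.0005
grasp_force: 0.5
```

```bash
cat >> h.py <<'E'
def look(n="top"):
    p,d,c,l,s,ce=handle(n,"blue")
    for i in range(1,len(s)):
        if s[i,4]>60:
            vs,us=np.where(l==i)
            P=np.array([ray(c,u,v,0.076)[:2] for u,v in zip(us,vs)],np.float32)
            m=P.mean(0)
            if abs(m[0]-.53)<.1 and -.3<m[1]<0: 
                vx,vy,x,y=cv2.fitLine(P,cv2.DIST_L2,0,.01,.01).ravel()
                if vx>0: vx,vy=-vx,-vy
                ang=np.degrees(np.arctan2(vy,vx))%360
                dn=(N0[0]-x)*vy-(N0[1]-y)*vx   # nut offset from handle line, + clockwise side
                print(n,s[i,4],"angle",ang.round(2),"nut off mm",(dn*1000).round(1),m)
    return p
E
python3 - <<'E'
from h import *
look("scene");look("top")
E
```

```text
scene 232 angle 178.53 nut off mm 11.6 [ 0.5459247  -0.16365787]
```

>>> move_arm --pt "0.003 0.018 0" --pt "0.006 0.036 0" --pt "0.008 0.055 0" --pt "0.009 0.073 0" --pt "0.009 0.073 0" --twist '[0.004,0.008,0.012,0.016,0.016]' --gripper '[-1,-1,-1,-1,-1]'

```text
time: 6.7
position: [0.5132, -0.1694, 0.0644]
orientation: [0.037, 0.999, 0.0, -0.0]
force: [-0.3, -1.9, -0.3]
grip_width: 0.0003
grasp_force: 0.6
```

```bash
python3 - <<'E'
from h import *
p=look("scene");p2=look("top")
s=bot.read_state();print(s["force"],s["moment"],s["position"])
cv2.imwrite("pics/s2.png",np.hstack([cv2.resize(p[150:340,140:340],None,fx=2,fy=2),cv2.resize(p2[100:290,230:430],None,fx=2,fy=2)])[...,::-1])
E
```

```text
scene 224 angle 173.9 nut off mm 8.8 [ 0.54427063 -0.15152405]
[ 0.34162981 -0.25417497  0.41255529] [-0.15052432  0.07903342  0.05186055] [ 0.51330337 -0.16940557  0.06438026]
```

View pics/s2.png

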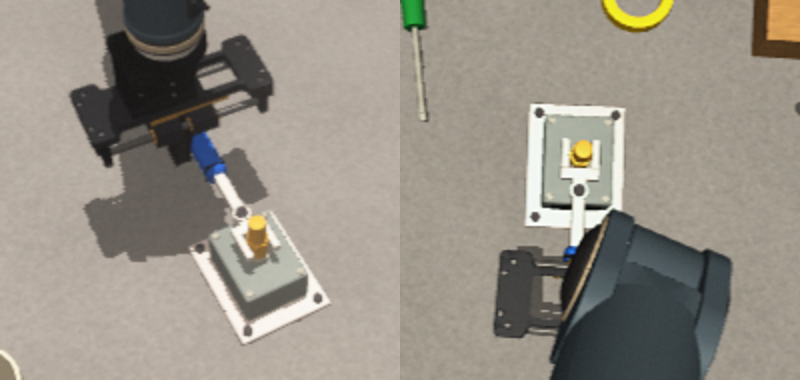

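The wrench is still straight, lined up nut to hinge to handle at about 176°, and the fingers are pushing the blue sleeve. From here I'll go in finer steps and watch the force.

>>> move_arm --pt "0.003 0.018 0" --pt "0.006 0.036 0" --twist '[0.004,0.008]' --gripper '[-1,-1]'

```text
time: 7.05
position: [0.5126, -0.163, 0.0645]
orientation: [0.064, 0.998, -0.0, -0.0]
force: [-0.3, -2.5, 0.6]
grip_width: 0.0005
grasp_force: 1.3
```

>>> move_arm --pt "0.003 0.018 0" --pt "0.006 0.036 0" --twist '[0.004,0.008]' --gripper '[-1,-1]'

```text
time: 7.3
position: [0.5124, -0.1553, 0.0645]
orientation: [0.088, 0.996, 0.0, -0.0]
force: [-1.2, -2.1, 0.9]
grip_width: 0.0005
grasp_force: 1.3
```

>>> move_arm --pt "0.003 0.018 0" --pt "0.003 0.018 0" --twist '[0.004,0.004]' --gripper '[-1,-1]'

```text
time: 7.55
position: [0.5126, -0.1511, 0.0644]
orientation: [0.1, 0.995, 0.0, -0.0]
force: [-0.8, -0.3, -0.8]
grip_width: 0.0006
grasp_force: 0.5
```

>>> move_arm --pt "0.003 0.018 0" --pt "0.006 0.036 0" --twist '[0.004,0.008]' --gripper '[-1,-1]'

```text
time: 7.8
position: [0.5126, -0.1456, 0.0645]
orientation: [0.126, 0.992, -0.001, 0.0]
force: [-1.7, -7.4, 0.5]
grip_width: 0.0005
grasp_force: 3.7
```

>>> move_arm --pt "0.003 0.018 0" --pt "0.006 0.036 0" --twist '[0.004,0.008]' --gripper '[-1,-1]'

```text
time: 8.05
position: [0.5129, -0.14, 0.0646]
orientation: [0.152, 0.988, -0.002, 0.0]
force: [-1.6, -9.6, -0.1]
grip_width: 0.0004
grasp_force: 4.3
```

>>> move_arm --pt "0.003 0.018 0" --pt "0.006 0.036 0" --twist '[0.004,0.008]' --gripper '[-1,-1]'

```text
time: 8.3
position: [0.5137, -0.1329, 0.0645]
orientation: [0.177, 0.984, -0.002, -0.0]
force: [-2.5, -7.8, 0.9]
grip_width: 0.0005
grasp_force: 4.3
```

>>> move_arm --pt "0.003 0.014 0" --pt "0.006 0.028 0" --pt "0.008 0.042 0" --pt "0.01 0.056 0" --twist '[0.004,0.008,0.012,0.016]' --gripper '[-1,-1,-1,-1]'

```text
time: 8.8
position: [0.5156, -0.1216, 0.0645]
orientation: [0.226, 0.974, -0.002, 0.0]
force: [-2.7, -8.6, -0.0]
grip_width: 0.0005
grasp_force: 4.2
```

```bash
python3 - <<'E'
from h import *
p=look("scene");p2=look("top")
s=bot.read_state();print(s["force"],s["moment"],s["position"],s["time"])
cv2.imwrite("pics/s3.png",np.hstack([cv2.resize(p[150:340,140:340],None,fx=2,fy=2),cv2.resize(p2[100:290,230:430],None,fx=2,fy=2)])[...,::-1])
E
```

```text
scene 212 angle 155.31 nut off mm 9.1 [ 0.54992616 -0.1143966 ]
[-1.12046101 -8.21423073  0.05021004] [-1.56871619  0.39602488  0.01203196] [ 0.51579388 -0.12120483  0.06447057] 8.9
```

View pics/s3.png

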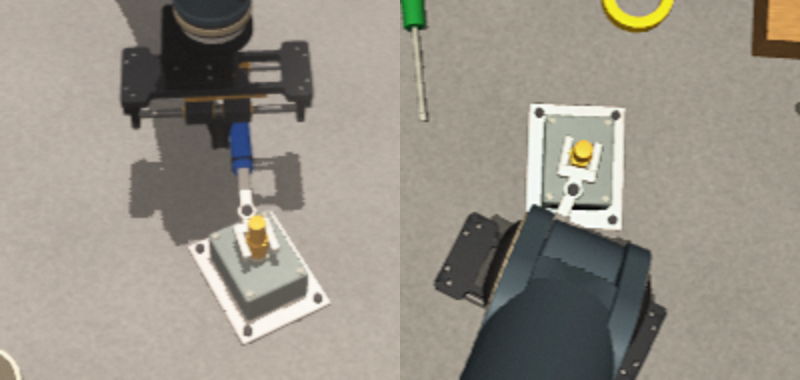

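The scene view shows the handle bending at the hinge at about (247,210) in the crop, with a steady push of about 8.5 N. I estimate roughly 0.24 rad of bend so far.

>>> move_arm --pt "0.003 0.014 0" --pt "0.006 0.028 0" --pt "0.008 0.042 0" --twist '[0.004,0.008,0.012]' --gripper '[-1,-1,-1]'

```text
time: 9.28
position: [0.5179, -0.1135, 0.0645]
orientation: [0.262, 0.965, -0.002, 0.0]
force: [-2.2, -7.9, -0.1]
grip_width: 0.0
grasp_force: 4.2
```

>>> move_arm --pt "0.003 0.014 0" --pt "0.006 0.028 0" --pt "0.006 0.028 0" --twist '[0.004,0.008,0.008]' --gripper '[-1,-1,-1]'

```text
time: 9.65
position: [0.52, -0.1077, 0.0645]
orientation: [0.286, 0.958, -0.001, 0.0]
force: [-1.9, -8.1, 0.4]
grip_width: 0.0006
grasp_force: 3.7
```

>>> move_arm --pt "0 -0.05 0" --pt "0 -0.15 0" --pt "0 -0.2 0" --pt "0 -0.2 -0.25" --pt "0 -0.2 -0.5" --pt "0 -0.2 -0.8" --pt "0 -0.2 -0.8" --twist '[0,0,0,0,0,0,0]' --gripper '[-1,-1,-1,-1,-1,-1,-1]'

```text
time: 10.52
position: [0.5012, -0.1398, 0.2292]
orientation: [0.285, 0.959, 0.001, 0.005]
force: [0.5, 0.5, -0.9]
grip_width: 0.0007
grasp_force: 0.0
```

>>> move_arm --pt "0 -0.25 0" --pt "0 -0.5 0" --pt "0 -0.75 0" --pt "0 -1 0" --pt "0 -1 0" --pt "0 -1 0" --twist '[0,0,0,0,0,0]' --gripper '[-1,-1,-1,-1,-1,-1]'

```text
time: 11.28
position: [0.3892, -0.3055, 0.2236]
orientation: [0.285, 0.959, 0.001, -0.001]
force: [0.0, 0.2, 0.2]
grip_width: 0.0004
grasp_force: 0.0
```

```bash
python3 - <<'E'
from h import *
p=look("scene");p2=look("top")
s=bot.read_state();print(s["force"],s["position"],s["time"])
cv2.imwrite("pics/s4.png",np.hstack([cv2.resize(p[150:340,140:340],None,fx=2,fy=2),cv2.resize(p2[100:290,230:430],None,fx=2,fy=2)])[...,::-1])
E
```

```text
scene 320 angle 149.35 nut off mm 10.9 [ 0.54071325 -0.09694588]
top 525 angle 149.13 nut off mm 12.0 [ 0.5367084  -0.09529185]
[ 0.1892951  -0.46707193 -0.43867179] [ 0.38999624 -0.30490678  0.22386779] 11.375
```

View pics/s4.png

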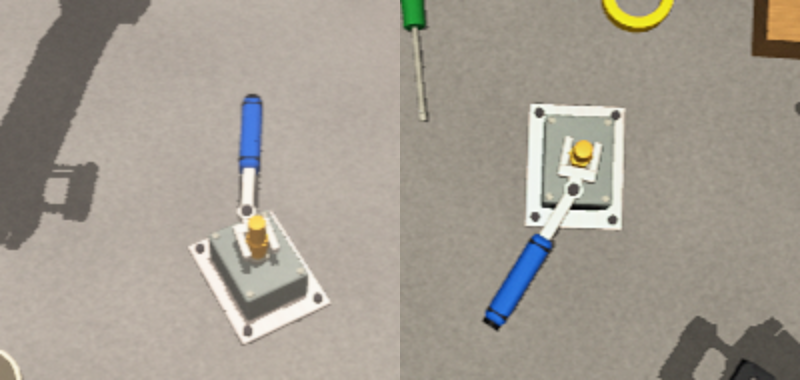

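Both views show the wrench bent at the hinge, with the handle at 149.2°. The nut's offset from the handle line gives a bend of about 19° (0.33 rad), which is a little short. I'll go back along the same path and nudge it about 3° more, still clear of the end stop.

>>> move_arm --pt "0 0.25 0" --pt "0 0.5 0" --pt "0 0.75 0" --pt "0 1 0" --pt "0 1 0" --pt "0 1 0" --pt "0 1 0" --twist '[0,0,0,0,0,0,0]' --gripper '[-1,-1,-1,-1,-1,-1,-1]'

```text
time: 12.25
position: [0.4979, -0.1397, 0.2244]
orientation: [0.286, 0.958, -0.0, -0.0]
force: [0.7, -0.6, 0.9]
grip_width: 0.0005
grasp_force: 0.0
```

>>> move_arm --pt "0 0 0.25" --pt "0 0 0.5" --pt "0 0 0.8" --pt "0 0 0.8" --pt "0 0.08 0.8" --pt "0 0.15 0.8" --pt "0 0.18 0.8" --pt "0 0.2 0.8" --pt "0 0.2 0.8" --twist '[0,0,0,0,0,0,0,0,0]' --gripper '[-1,-1,-1,-1,-1,-1,-1,-1,-1]'

```text
time: 13.38
position: [0.5204, -0.1072, 0.0657]
orientation: [0.285, 0.958, -0.001, 0.001]
force: [-1.7, -5.3, 1.5]
grip_width: 0.0007
grasp_force: 2.8
```

>>> move_arm --pt "0.001 0.01 0" --pt "0.002 0.02 0" --pt "0.003 0.03 0" --pt "0.003 0.03 0" --twist '[0.003,0.006,0.009,0.009]' --gripper '[-1,-1,-1,-1]'

```text
time: 13.88
position: [0.5221, -0.1028, 0.0654]
orientation: [0.313, 0.95, -0.002, 0.0]
force: [-3.1, -7.5, 2.1]
grip_width: 0.0005
grasp_force: 4.0
```

>>> move_arm --pt "0 -0.05 0" --pt "0 -0.15 0" --pt "0 -0.2 0" --pt "0 -0.2 -0.25" --pt "0 -0.2 -0.5" --pt "0 -0.2 -0.8" --pt "0 -0.2 -0.8" --twist '[0,0,0,0,0,0,0]' --gripper '[-1,-1,-1,-1,-1,-1,-1]'

```text
time: 14.75
position: [0.5021, -0.1333, 0.2292]
orientation: [0.312, 0.95, 0.002, 0.005]
force: [0.4, -0.2, -0.0]
grip_width: 0.0004
grasp_force: 0.0
```

>>> move_arm --pt "0 -0.25 0" --pt "0 -0.5 0" --pt "0 -0.75 0" --pt "0 -1 0" --pt "0 -1 0" --pt "0 -1 0" --twist '[0,0,0,0,0,0]' --gripper '[-1,-1,-1,-1,-1,-1]'

```text
time: 15.5
position: [0.3808, -0.2925, 0.2237]
orientation: [0.312, 0.95, 0.0, -0.001]
force: [0.3, 0.4, -0.1]
grip_width: 0.0004
grasp_force: 0.0
```

```bash
python3 - <<'E'
from h import *
p=look("scene");p2=look("top")
s=bot.read_state();print(s["force"],s["position"],s["time"],abs(s["joint_vel"]).max())
E
```

```text
scene 322 angle 146.85 nut off mm 11.7 [ 0.5435023  -0.09288597]
top 533 angle 146.61 nut off mm 13.3 [ 0.5388887  -0.09110715]
[ 0.31145141  0.22708838 -0.38375349] [ 0.38163466 -0.2919847   0.22393381] 15.6 0.006944010658222845
```

The bend is now about 21.5° (0.37 rad), the push stayed at about 8 N, and the arm is clear of everything. I'm handing in the job.

```bash
python3 -c "
from bench import close_job
print(close_job())"
```

```text
the job is handed in; nothing more can be done
None
```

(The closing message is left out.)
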